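Fetch the tea infuser from behind the scoops on a crowded hook

ROBOT

A 6-joint arm with a two-finger parallel gripper is mounted at the origin on a cart in front of the work surface, level with it; the furniture and walls round the work are solid. World frame = base frame: x ahead of the robot, y to its left, z up, the work surface at z = 0. Lengths are in mm, angles in rad, forces in N, time in s.
With the tool pointing down it reaches from about 400 to 925 mm from the base axis. Payload 12.5 kg.
Tool frame: the origin (TCP) lies at the centre of the arm's flange, where the gripper is bolted on; the fingertips stand 190 mm ahead of it and the grasp point (between the pads) lies 171 mm ahead of it; z points along the fingers, y is the line along which they close (so a half turn about z gives the same grasp; the last joint's range is limited). The gripper opens to 95 mm and grips with 3 to 60 N. Pads are 20 mm wide; open, the fingers measure 119 mm over their backs; the gripper's body (75 mm by 180 mm) begins 59 mm behind the grasp point.
Start: joints at [1.158, 0.491, 1.559, -0, 1.092, -0.106], TCP at [188.732, 595.823, 404.761] pointing down, gripper open.
Joint ranges: [-3.1, 3.1], [-0.84, 2.19], [0.05, 2.79], [-1.13, 4.28], [0.06, 2.93], [-2.69, 2.69]. Speed limits (rad/s): [2.22, 2.22, 2.79, 3.14, 3.14, 3.14].

INTERFACE

Orientations are given as [roll, pitch, yaw] about the fixed x, y, z axes, in that order (R = Rz(yaw) Ry(pitch) Rx(roll)).
In Python, from cell import env, read_camera, search_frame, cut_out gives the robot as it stands. The module is installed in compiled form; this text tells all that it offers.
- The arm moves only by the tool move_arm, never from a script. Its argument "commands" is a list of rows, each a list of 3 entries, a list of its own where there are three numbers: the shift along the world's x, y, z normalised to -1 to 1, where 1 is 0.03 m, then the turn about the world's z normalised to -1 to 1, where 1 is 0.08 rad, then the opening, from -1 (shut) to 1 (fully open), so that 0 is half open. A call has 1 to 20 rows; each row shifts and turns the commanded pose from where the row before left it; what a row does not reach is not made up. A row lasts 1/12 s, in which the tool goes at most 41.7 mm and 7.16 degrees, less where a joint would pass 70% of its speed; a pose out of reach is approached as far as the arm can. A call with a number of a shift or a turn outside -1 to 1 is refused whole. A call with a gripper value outside its range is refused whole. The fingers move at their own pace and stop on an object; the grip force is fixed at half the most. Time passes only in rows, so rows that do not move let the fingers close. It gives the time, the measured TCP pose, the force, the opening and the grip force at its end, in the units of the state.
- env.state(): the state, without advancing time (a new reading comes with each control period).
- read_camera(name): name is "scene" or "top"; returns a dict with "image" (480x640x3 uint8, red, green, blue), "fx", "fy", "cx", "cy" (pixels), "D" ([k1, k2, p1, p2, k3] as OpenCV has them; the pictures are not rectified), "rvec" (rotation vector, rad) and "tvec" (3), from world to camera coordinates, as OpenCV has them. Camera axes: x right, y down, z forward; pixel columns grow to the right and rows downward; lengths in mm; the calibration is good to about 2 mm. A picture is of the moment at which its call begins. There is no depth.
- env.job_done(): hands the job in; it is judged then, once.
Trained networks look in a picture, given as the dict that the camera call returned (one of the last four; its "shot" number tells which), for a name from the list of things; names that differ only in an ending like _2 or _b are one class to them, and where a whole thing is asked for, a point or a joint stands for the part that bears it (a point fixed in the world has none). Each returns a list of dicts, best first, with "confidence" (0 to 1); they miss things now and then, are a little off and sometimes report something else, mostly with a low value. They report only what shows in the picture. A call takes as long as a camera call. They do not tell look-alikes from the thing itself.
- search_frame(thing, picture): "at" ([column, row] in pixels, amid what is visible of it).
- cut_out(thing, picture): "region" (480x640 bool, what is visible of it) and "at" ([column, row] in pixels, amid what is visible of it).
The state is a dict: "t": time; "joints": joint angles; "qvel": joint speeds; "tau": joint torques, N m; "eef_pos": TCP position; "tcp_rot": TCP orientation; "ft_force": force on the tool from outside, world axes, zero at the start; "moment": the same for the moment, N m; "opening": opening from 0.0 (shut) to 1.0 (fully open); "grip_force": force on a finger pad.
Only numpy, scipy, OpenCV 4.12 (cv2) and the standard library are available. Lean on these libraries where they do the work, as an engineer would, in place of code of your own. Each camera call takes 0.05 s, during which the arm holds its last target. There are 200 camera calls.

TASK

The tea infuser hangs at the back of the right-hand hook of the little hook rack, behind the measuring scoops. Take the scoops off and hang them on the empty left-hand hook, then take the infuser off its hook and stand it in the tall striped mug. Work gently by feel: the hooks are light wire and the left one is bent out of true, so thread the eyes on and off without forcing them, set the infuser down softly, and leave the mug standing and its neighbours where they are.

Things in the scene. Friction and masses are not known exactly. Their poses are not given: they have to be found in the camera images.
- rack: Hook rack, fixed: wooden foot 95 x 275 x 16 mm, two steel posts (y = -125, +125 mm) and on them a round rail, 10 mm thick, along y, its axis 190 mm above the origin (at the bottom, midway between the posts; z up). Two equal wire hooks stand out from the rail along the rack's -x, towards the robot. A hook is springy up and down, rigid lengthways; over 12 N on the rack is forcing it.
- crowded_root (a point): Root of the right-hand, crowded hook on the rail's axis (rack x 0, y -58, z 190 mm), rack's axes. Wire 5 mm thick: from here its axis runs straight to x = -70 mm, then turns up at 30 degrees to the round tip, centred at x = -82, z = +7 mm. So when level; this hook is tilted about the rail by up to 0.03 rad, tip up or down.
- spare_root (a point): The same for the left-hand, empty hook (rack y +58 mm), of equal shape, but bent out of true: tilted about the rail by up to 0.19 rad (tip 15 mm high or low) and swung sideways by up to 0.1 rad (tip 8 mm to either side). It stays so; no reading tells how much: look or feel for the wire. Its tip gives 1 mm for about 5 N up or down.
- scoops_eye (a point): Centre of the eye of the steel measuring scoops: a nested pair riveted into one piece, 0.085 kg, hanging upright in front on the crowded hook. Axes: z up the handle, x along the hook, away from the robot, y across. Head as the infuser's; under it a stem and a round bowl 48 mm wide, 24 deep, rim to -x. Lowest point 128 mm below here, head top 12 mm above.
- infuser_eye (a point): Centre of the eye of the steel tea infuser stick (0.06 kg), rear on the crowded hook; axes as the scoops'. Flat head 28 wide (y), 50 tall, 4 mm thick, pinched by its side edges, a finger either side of the wire. Eye: slot 10 wide, 12 mm tall; 6 mm bridge above, 32 mm solid below. Hung at rest, the eye's centre is 3.5 mm below the wire's axis.
- infuser_foot (a point): Centre of the flat underside of the infuser's perforated barrel (29 mm in diameter), its lowest point, 138 mm below the centre of its eye; same axes.
- mug_mouth (a point): Tall mug with yellow stripes, standing on a wooden board 22 mm thick: bowl 84 mm across outside, about 68 mm inside, 101 mm tall, one handle towards its -y. This point is the centre of its mouth, level with the rim; z up.
- mug_floor (a point): Centre of the mug's inner floor, 92 mm below the mouth point, same axes.
- cup: Low floral teacup, 90 x 119 x 64 mm, on the board near the mug; to be left alone. Origin under its centre.
- jam: Jam jar with a screw lid, 65 mm wide, 97 mm tall, on the board near the mug; to be left alone. Origin under its centre.
There are look-alikes about, which are no part of the job. What is shaped like the part that bears infuser_eye but turquoise is not meant.

How it is judged (in metres and radians):
On the way, in this order (a step that is already met when the one before it is completed fails the run):
1. the scoops hang by their eye on the spare hook, let go, while the infuser still hangs on the crowded hook (x of scoops_eye in the frame of rack between -0.073 and -0.008 m and y of scoops_eye in the frame of rack between 0.044 and 0.072 m and z of scoops_eye in the frame of rack between 0.165 and 0.205 m and angle between scoops_eye's own z axis and vertical below 0.35 rad and contact force between scoops and rack above 0.2 N and contact force between the fingers and scoops below 0.05 N and x of infuser_eye in the frame of rack between -0.073 and -0.005 m and y of infuser_eye in the frame of rack between -0.07 and -0.046 m and z of infuser_eye in the frame of rack between 0.168 and 0.2 m), for 0.2 s.
2. the infuser is drawn off its hook, clear of the rack (x of infuser_eye in the frame of rack below -0.095 m and contact force between infuser and rack below 0.05 N), for 0.1 s.
At the end, for the whole second after the job is handed in: Scoops hang let go by the eye on the spare hook (eye 8-73 mm before the rail, 14 mm sideways, 165-205 mm up, tilt under 0.35 rad); infuser let go in the mug, foot within 30 mm sideways, 20 mm up of its floor's centre, tilt under 0.6 rad; mug upright within 0.1 rad; all at rest (0.03 m/s) (x of scoops_eye in the frame of rack between -0.073 and -0.008 m and y of scoops_eye in the frame of rack between 0.044 and 0.072 m and z of scoops_eye in the frame of rack between 0.165 and 0.205 m and angle between scoops_eye's own z axis and vertical below 0.35 rad and contact force between scoops and rack above 0.2 N and contact force between the fingers and scoops below 0.05 N and horizontal distance between infuser_foot and mug_floor below 0.03 m and z of infuser_foot in the frame of mug_floor between -0.006 and 0.02 m and angle between infuser_eye's own z axis and vertical below 0.6 rad and contact force between the fingers and infuser below 0.05 N and angle between mug_mouth's own z axis and vertical below 0.1 rad and linear speed of each of scoops, infuser, mug below 0.03 m/s); the robot touches nothing.
It fails at once if the scoops or the infuser bear on the rack with more than 12 N (contact force between any of scoops, infuser and rack above 12 N).
It fails at once if the hand bears on the rack with more than 12 N (contact force between any of the fingers, the arm and rack above 12 N).
It fails at once if the infuser strikes or presses the mug with more than 35 N (contact force between infuser and mug above 35 N).
It fails at once if the mug is tipped by more than 0.4 rad or pushed more than 40 mm (angle between mug_mouth's own z axis and vertical above 0.4 rad or distance of mug_floor from where it was at the start of the episode above 0.04 m).
It fails at once if the teacup or the jam jar is moved more than 25 mm (distance of any of cup, jam from where it was at the start of the episode above 0.025 m).
It also fails if it takes over 72 s, if anything falls off the work surface, if the arm or the gripper's body presses on something with over 40 N, if the wrist force passes 120 N, or if a joint passes its speed limit or range.

## Working session

There is one attempt and no reset: what is moved stays moved. The work goes in short steps, Python scripts to look and compute and a tool call to move; the robot and the scene stay as the last step left them, time stands still between calls to the robot, and variables do not carry over. Pictures are saved under pics/ and viewed, at most 13 in all, crops included, and the job is handed in when it is done.

Besides the shell and the picture viewer there is one more tool, called after ">>>" as name(argument=value, ...) on one line, values as JSON. move_arm: Moves the arm, as the interface text tells. Its arguments: {"type":"object","properties":{"commands":{"type":"array","items":{"type":"array"}}},"required":["commands"]}

```bash
mkdir -p pics
cat > h.py <<'E'
import numpy as np, cv2
from cell import env, read_camera, search_frame, cut_out
def cam(p):
    K=np.array([[p['fx'],0,p['cx']],[0,p['fy'],p['cy']],[0,0,1.]]);return K,np.array(p['D'],float),np.array(p['rvec'],float),np.array(p['tvec'],float)
def ray(p,uv):
    K,D,r,t=cam(p);R=cv2.Rodrigues(r)[0]
    x=cv2.undistortPoints(np.array([[uv]],float),K,D)[0,0]
    d=R.T@np.array([x[0],x[1],1]);return -R.T@t.ravel(),d/np.linalg.norm(d)
def proj(p,X):
    K,D,r,t=cam(p);return cv2.projectPoints(np.array(X,float).reshape(-1,3),r,t,K,D)[0][:,0]
def tri(p,a,q,b):
    c1,d1=ray(p,a);c2,d2=ray(q,b)
    s=np.linalg.lstsq(np.stack([d1,-d2],1),c2-c1,rcond=None)[0]
    A=c1+s[0]*d1;B=c2+s[1]*d2;return (A+B)/2,np.linalg.norm(A-B)
def plane(p,uv,i,v):
    c,d=ray(p,uv);return c+d*(v-c[i])/d[i]
def save(p,n,box=None,s=1):
    im=p['image'][:,:,::-1]
    if box: im=im[box[1]:box[3],box[0]:box[2]]
    cv2.imwrite('pics/'+n,cv2.resize(im,None,fx=s,fy=s,interpolation=cv2.INTER_CUBIC))
E
python3 - <<'E'
from h import *
np.set_printoptions(precision=1,suppress=True)
S=read_camera('scene');T=read_camera('top')
both=np.hstack([S['image'],T['image']])
save(S,'s0.png',None,1.25);save(T,'t0.png',None,1.25)
for n,p in(('S',S),('T',T)):
    print(n,ray(p,(320,240)),p['fx'])
    for th in ['rack','scoops_eye','infuser_eye','mug_mouth','mug_floor','cup','jam','crowded_root','spare_root','infuser_foot']:
        try: print(th,[(np.array(d['at']),round(d['confidence'],2)) for d in search_frame(th,p)][:4])
        except Exception as e: print(th,e)
print(env.state())
E
```

```text
S (array([  -34.8, -1131.9,   711.2]), array([ 0.4,  0.8, -0.4])) 529.9018890123245
rack [(array([294.7, 247.9]), 0.76)]
scoops_eye [(array([299.5, 236.8]), 0.83)]
infuser_eye [(array([312.4, 227.7]), 0.83), (array([346.6, 264.8]), 0.61)]
mug_mouth [(array([382.2, 335.4]), 0.72), (array([351.8, 308.1]), 0.38)]
mug_floor [(array([384.4, 333.4]), 0.73)]
cup [(array([351.3, 308.9]), 0.83)]
jam [(array([323.7, 284.3]), 0.94), (array([294.1, 249.5]), 0.62)]
crowded_root [(array([293. , 244.9]), 0.86)]
spare_root [(array([292.5, 245.5]), 0.57)]
infuser_foot [(array([344.9, 260.8]), 0.74), (array([310.3, 221.7]), 0.73)]
T (array([ 409.9,  -30. , 1332.6]), array([ 0.1,  0. , -1. ])) 548.2529178462012
rack [(array([235.5, 250.8]), 0.8)]
scoops_eye [(array([266.9, 258.3]), 0.65)]
infuser_eye [(array([257.6, 237.5]), 0.54)]
mug_mouth [(array([480. , 256.3]), 0.95), (array([233.3, 251.6]), 0.32)]
mug_floor [(array([481.2, 260.6]), 0.79)]
cup [(array([421.6, 257. ]), 0.62)]
jam [(array([366.6, 267.2]), 0.75)]
crowded_root [(array([236.1, 253.1]), 0.86), (array([264.6, 256.3]), 0.31), (array([483.5, 259.4]), 0.29)]
spare_root [(array([236.7, 254. ]), 0.84)]
infuser_foot [(array([257.6, 241.2]), 0.73), (array([324.5, 226.3]), 0.46)]
{'t': 1.1, 'joints': array([ 1.2,  0.5,  1.6, -0. ,  1.1, -0.1]), 'qvel': array([ 0., -0.,  0.,  0., -0., -0.]), 'tau': array([ -0. , -61.2, -25.8,   0.1,   0. ,  -0. ]), 'eef_pos': array([188.8, 595.8, 404.8]), 'tcp_rot': array([3.1, 0. , 2.8]), 'ft_force': array([-0.3, -0.1, -0.2]), 'moment': array([ 0., -0.,  0.]), 'grip_force': 0.0, 'opening': 0.998868690866502}
```

View pics/s0.png

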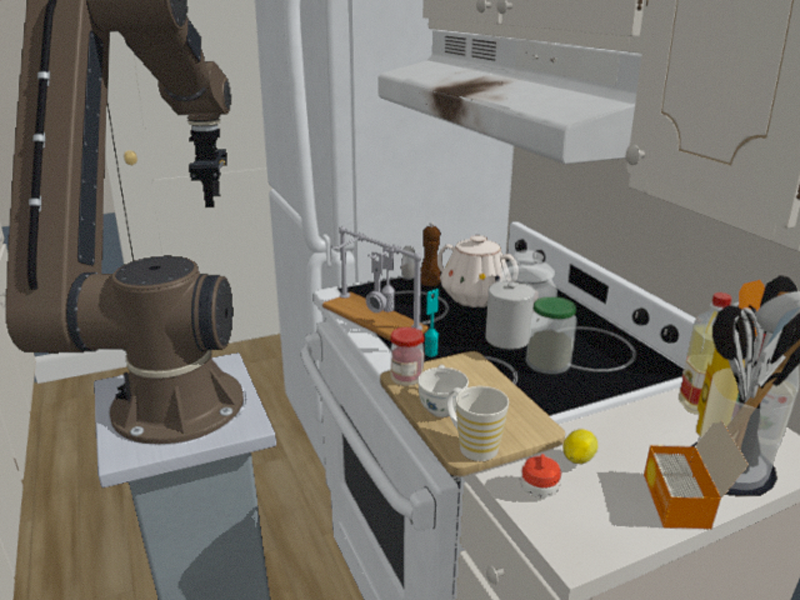

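View pics/t0.png

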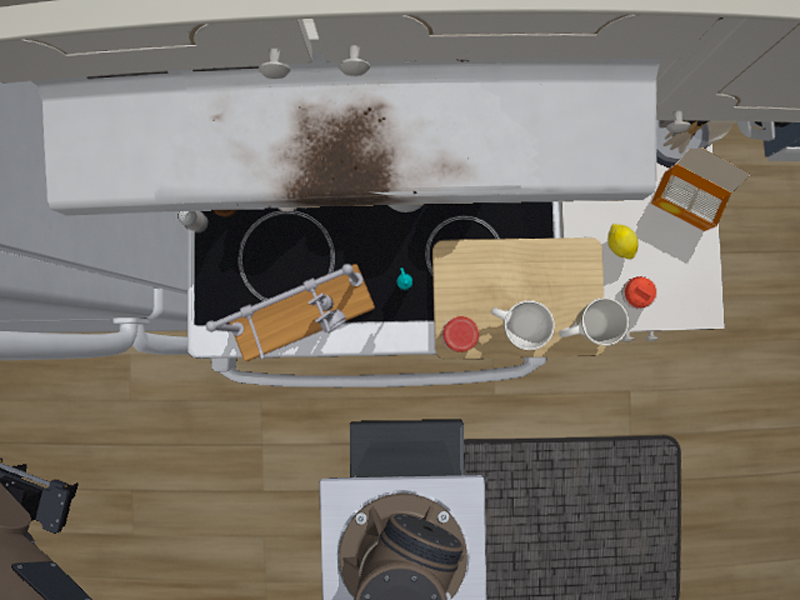

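The scene view has the rack at about (300,235) px native, with the scoops in front of the infuser, and the turquoise decoy at (346,260). The striped mug is at (385,338), with the cup at (351,310) and the jam at (324,285) beside it. I'll zoom in for rack geometry.

```bash
cat > fitrack.py <<'E'
from h import *
E
python3 - <<'E'
from h import *
S=read_camera('scene');T=read_camera('top')
a=cv2.resize(S['image'][175:275,250:350],None,fx=5.5,fy=5.5,interpolation=cv2.INTER_CUBIC)
cv2.imwrite('pics/s1.png',a[:,:,::-1])
b=cv2.resize(T['image'][205:290,160:300],None,fx=5.5,fy=5.5,interpolation=cv2.INTER_CUBIC)
cv2.imwrite('pics/t1.png',b[:,:,::-1])
np.savez('p0.npz',S=S['image'],T=T['image'])
E
```

```text
(no output)
```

View pics/s1.png

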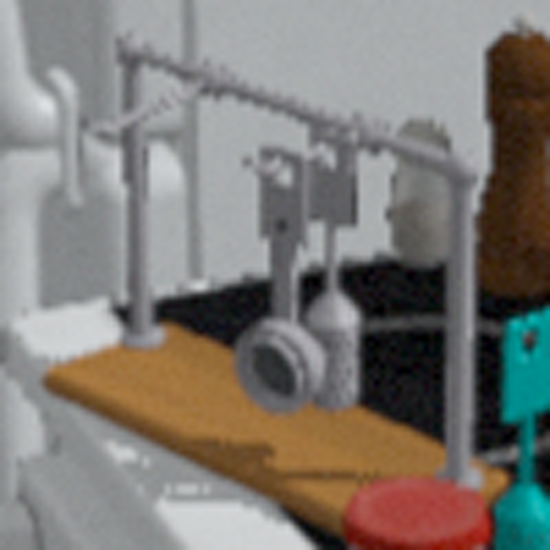

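View pics/t1.png

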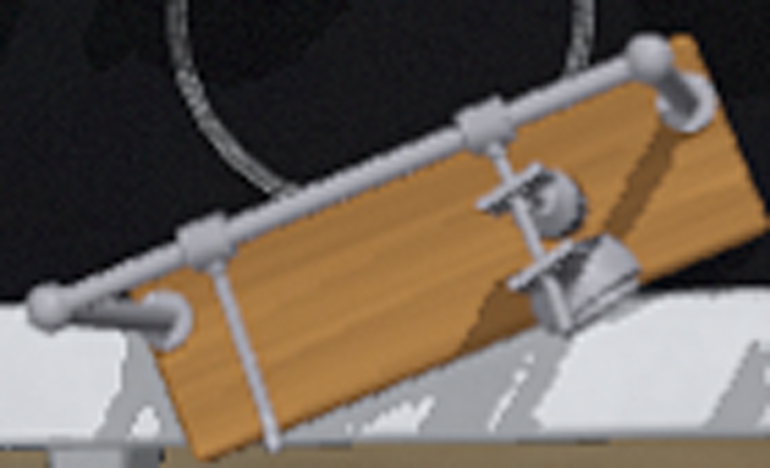

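The crops are clear. In the top crop, the spare hook tip is at (275,443), the collars are at (205,243) and (487,123), and the heads lie across the crowded hook. In the scene crop, the spare tip is at (88,130). Next I'll fit the rack.

```bash
cat > fit.py <<'E'
from h import *
from scipy.optimize import least_squares
np.set_printoptions(precision=1,suppress=True)
S=read_camera('scene');T=read_camera('top')
sc=lambda u,v:((u+.5)/5.5-.5+250,(v+.5)/5.5-.5+175)
tc=lambda u,v:((u+.5)/5.5-.5+160,(v+.5)/5.5-.5+205)
P=[(T,tc(50,305),(0,125,190)),(T,tc(651,57),(0,-125,190)),(T,tc(205,243),(0,58,190)),(T,tc(487,123),(0,-58,190)),
(T,tc(170,318),(0,125,18)),(T,tc(688,102),(0,-125,18)),
(S,sc(130,50),(0,125,190)),(S,sc(463,175),(0,-125,190)),(S,sc(144,337),(0,125,18)),(S,sc(464,480),(0,-125,18))]
def W(q,X):
    c,s=np.cos(q[3]),np.sin(q[3]);X=np.array(X,float)
    return np.array([q[0]+c*X[0]-s*X[1],q[1]+s*X[0]+c*X[1],q[2]+X[2]])
f=lambda q:np.concatenate([proj(p,W(q,X))[0]-uv for p,uv,X in P])
r=least_squares(f,[600,150,0,0.4],x_scale=[10,10,10,.1],loss='soft_l1');q=r.x;print(q[:3],round(q[3],4));print(f(q).reshape(-1,2))
def hook(q,y,a,b):   # a tilt (tip up +), b swing (to +y); returns tip
    v=np.array([-82,0,7.]);ca,sa=np.cos(a),np.sin(a)
    v=np.array([v[0]*ca+v[2]*sa*1,0,-v[0]*sa+v[2]*ca]);v=np.array([v[0]*np.cos(b),-v[0]*np.sin(b),v[2]])
    return W(q,v+np.array([0,y,190]))
for n,y,ut,us in(('spare',58,tc(273,440),sc(90,129)),('crowd',-58,tc(565,325),sc(249,160))):
    X,e=tri(T,ut,S,us);print(n,'tri',X,e,'level tip',hook(q,y,0,0))
    g=lambda v:np.concatenate([proj(T,hook(q,y,*v))[0]-ut,proj(S,hook(q,y,*v))[0]-us])
    m=least_squares(g,[0,0]);print('tilt,swing',np.round(m.x,3),g(m.x),hook(q,y,*m.x))
for th in ['mug_mouth','mug_floor','cup','jam']:
    a=search_frame(th,T)[0]['at'];b=search_frame(th,S)[0]['at'];print(th,tri(T,a,S,b),plane(T,a,2,123))
np.save('q.npy',q)
# rack-frame coords of head features from top, at plane z of heads (rack z 199 head tops)
c,s=np.cos(q[3]),np.sin(q[3]);R=np.array([[c,s],[-s,c]])
for n,uv in(('inf',(480,207)),('inf',(550,168)),('sc',(513,285)),('sc',(575,243))):
    w=plane(T,tc(*uv),2,q[2]+198);print(n,w,R@(w[:2]-q[:2]))
E
python3 fit.py
```

```text
[492.4 194.9  -0.2] 0.3729
[[ 0.2  0.2]
 [-0.2 -0.1]
 [ 0.9 -0.6]
 [ 0.2  0.1]
 [-0.9 -0.2]
 [-0.  -0.5]
 [ 0.2  0.3]
 [-0.1 -0.9]
 [-0.5  0.2]
 [-1.2  0.2]]
spare tri [394.5 226.7 181.7] 0.6862745801450855 level tip [394.9 219.1 196.8]
tilt,swing [-0.2  0.1] [ 0.5  0.7 -0.6  0.1] [392.7 225.7 182.1]
crowd tri [437.1 110.8 199.1] 2.335847085634046 level tip [437.2 111.1 196.8]
tilt,swing [0. 0.] [-0.  -0.6 -0.4  0.1] [437.2 111.3 198.7]
mug_mouth (array([ 442.7, -369. ,   80.8]), np.float64(4.266671978992082)) [ 443.4 -358.6  123. ]
mug_floor (array([ 443.5, -373.4,   94.4]), np.float64(3.7916102215843535)) [ 444.4 -366.3  123. ]
cup (array([ 442. , -240.2,   76.6]), np.float64(2.6221945670449167)) [ 439.7 -231.9  123. ]
jam (array([ 426.6, -118.2,   76.2]), np.float64(0.15234837981066787)) [ 425.9 -114.9  123. ]
inf [481.2 143.2 197.8] [-29.2 -44.1]
inf [495.5 116.4 197.8] [-25.7 -74.3]
sc [451.5 130.9 197.8] [-61.4 -44.7]
sc [466.9 107.2 197.8] [-55.7 -72.4]
```

```bash
sed -i 's/precision=1/precision=3/' fit.py
cat >> fit.py <<'E'
print('--- line fit')
tp=[tc(217,268),tc(235,325),tc(252,378),tc(268,427)];sp=[sc(195,94),sc(165,108),sc(135,121),sc(112,131)]
def hp(u,a,b,y):
    v=np.array([-u*np.cos(a),0,u*np.sin(a)]);return W(q,[v[0]*np.cos(b),58-v[0]*np.sin(b),190+v[2]])
def dl(p,A,B,pts):
    A,B=proj(p,[A,B]);n=np.array([-(B-A)[1],(B-A)[0]]);n/=np.linalg.norm(n);return [(np.array(t)-A)@n for t in pts]
g=lambda v:np.r_[dl(T,hp(0,*v,58),hp(70,*v,58),tp),dl(S,hp(0,*v,58),hp(70,*v,58),sp)]
m=least_squares(g,[-.1,.05]);print(m.x,g(m.x),hp(70,*m.x,58))
st=env.state();print(st['tcp_rot'],st['eef_pos'])
E
python3 fit.py | grep -v "^ \[\|^\[\["
```

```text
[492.392 194.948  -0.176] 0.3729
spare tri [394.546 226.75  181.674] 0.6862745801450855 level tip [394.896 219.084 196.824]
tilt,swing [-0.179  0.085] [ 0.504  0.722 -0.633  0.054] [392.691 225.706 182.122]
crowd tri [437.054 110.808 199.111] 2.335847085634046 level tip [437.161 111.058 196.824]
tilt,swing [0.022 0.003] [-0.022 -0.613 -0.435  0.077] [437.249 111.322 198.665]
mug_mouth (array([ 440.357, -370.475,   80.298]), np.float64(5.2958534447841465)) [ 441.604 -360.075  123.   ]
mug_floor (array([ 437.158, -380.879,   96.697]), np.float64(0.5763849473245903)) [ 436.83  -373.547  123.   ]Traceback (most recent call last):
  File "fit.py", line 24, in <module>
    a=search_frame(th,T)[0]['at'];b=search_frame(th,S)[0]['at'];print(th,tri(T,a,S,b),plane(T,a,2,123))
      ~~~~~~~~~~~~~~~~~~^^^
IndexError: list index out of range
```

>>> move_arm(commands=[[[0.3,-1,0.3],0.4,0],[[0.3,-1,0.3],0.5,0],[[0.3,-1,0.3],0.5,0],[[0.3,-1,0],0.5,0],[[0.3,-1,0],0.5,0],[[0.3,-1,0],0.5,0],[[0.3,-1,0],0.5,0],[[0.3,-1,0],0.5,0],[[0.7,-0.9,0],0.5,0],[[0.7,-0.8,0],0.5,0],[[0.7,-0.8,0],0.5,0],[[0.7,-0.9,0],0.5,0],[[0.7,-1,0],0.5,0],[[0.7,-1,0],0.5,0],[[0.7,-1,0],0.5,0],[[0,0,0],0,0],[[0,0,0],0,0]])

```text
t: 3.47
eef_pos: [408.5, 162.5, 431.7]
tcp_rot: [3.141, -0.0, -2.86]
ft_force: [0.4, -0.4, 0.1]
opening: 0.499
grip_force: 0.0
```

>>> move_arm(commands=[[[0.6,-0.5,0],0.6,0],[[0.6,-0.5,0],0.54,0],[[0.48,-0.43,0],0,0],[[0,0,-0.5],0,0],[[0,0,-0.5],0,0],[[0,0,0],0,0],[[0,0,0],0,0]])

```text
t: 4.05
eef_pos: [457.8, 121.8, 401.7]
tcp_rot: [3.141, -0.001, -2.764]
ft_force: [0.7, 0.8, -0.3]
opening: 0.503
grip_force: 0.0
```

```bash
sed -i '/^for th in/,/print(th,tri/d' fit.py; python3 fit.py | tail -8
python3 - <<'E'
from h import *
S=read_camera('scene');T=read_camera('top')
a=cv2.resize(S['image'][165:275,255:335],None,fx=5,fy=5,interpolation=cv2.INTER_CUBIC)
b=cv2.resize(T['image'][195:285,200:280],None,fx=5,fy=5,interpolation=cv2.INTER_CUBIC)
b=cv2.copyMakeBorder(b,0,a.shape[0]-b.shape[0],0,0,cv2.BORDER_CONSTANT)
cv2.imwrite('pics/c2.png',np.hstack([a,b])[:,:,::-1])
E
```

```text
tilt,swing [0.022 0.003] [-0.022 -0.613 -0.435  0.077] [437.249 111.322 198.665]
inf [481.237 143.185 197.824] [-29.248 -44.141]
inf [495.49  116.361 197.824] [-25.748 -74.314]
sc [451.464 130.945 197.824] [-61.434 -44.691]
sc [466.886 107.202 197.824] [-55.723 -72.421]
--- line fit
[-0.226  0.13 ] [ 0.284  0.178  0.034 -0.148 -0.594 -0.375  0.006  0.293] [405.035 232.547 174.171]
[-3.142  0.001 -2.764] [457.947 121.627 402.569]
```

View pics/c2.png

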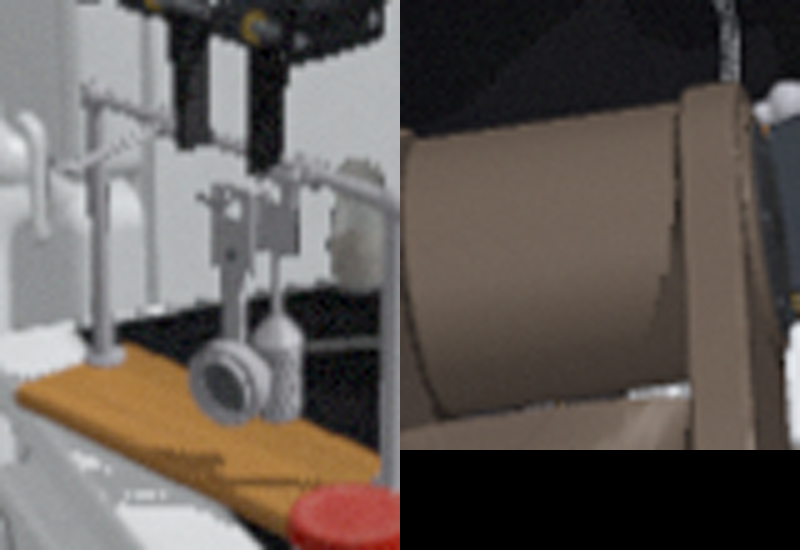

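>>> move_arm(commands=[[[0.03,-0.07,-0.6],0,0],[[0,0,-0.6],0,0],[[0,0,-0.55],0,0],[[0,0,0],0,0],[[0,0,0],0,-0.2],[[0,0,0],0,-0.3],[[0,0,0],0,-0.36],[[0,0,0],0,-0.36],[[0,0,0],0,-0.36]])

```text
t: 5.0
eef_pos: [459.0, 118.9, 349.9]
tcp_rot: [-3.142, 0.001, -2.765]
ft_force: [-1.0, 0.5, -0.5]
opening: 0.322
grip_force: 0.5
```

>>> move_arm(commands=[[[0,0,0],0,-0.38],[[0,0,0],0,-0.38],[[0,0,0],0,-0.4],[[0,0,0],0,-0.4],[[0,0,0],0,-0.4]])

```text
t: 5.42
eef_pos: [459.0, 118.9, 349.3]
tcp_rot: [3.141, 0.0, -2.765]
ft_force: [-1.3, 1.5, 2.1]
opening: 0.303
grip_force: 1.9
```

Run:
```python
from h import *
S=read_camera('scene')
a=cv2.resize(S['image'][175:255,260:340],None,fx=7,fy=7,interpolation=cv2.INTER_CUBIC)
cv2.imwrite('pics/c3.png',a[:,:,::-1])
s=env.state();print(s['ft_force'],s['grip_force'],s['opening'],s['eef_pos'])
```

```text
[-0.52214359  1.04048533  1.01723386] 1.9707107538124546 0.30504679033554427 [459.0244479  118.86409744 349.28851119]
```

View pics/c3.png

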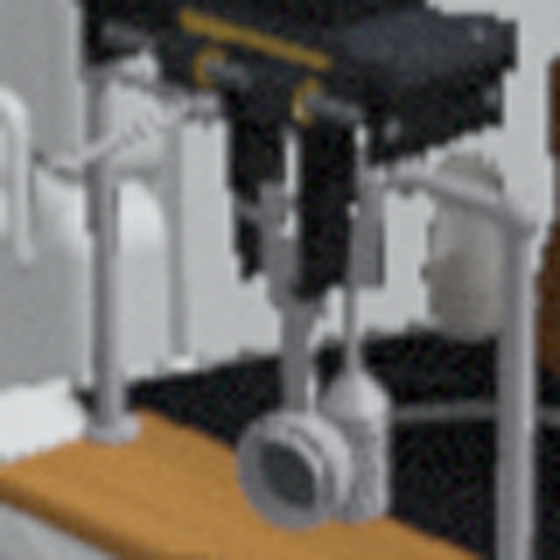

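The fingers straddle the scoops' head at about (280,240) in the crop. The infuser behind at (365,240) is clear, so I'll close fully in small steps.

>>> move_arm(commands=[[[0,0,0],0,-0.42],[[0,0,0],0,-0.42],[[0,0,0],0,-0.43],[[0,0,0],0,-0.43],[[0,0,0],0,-0.45],[[0,0,0],0,-0.45]])

```text
t: 5.97
eef_pos: [459.0, 118.8, 349.3]
tcp_rot: [3.142, 0.0, -2.765]
ft_force: [-1.7, 1.8, 2.5]
opening: 0.281
grip_force: 29.9
```

>>> move_arm(commands=[[[0,0,0.06],0,-0.5],[[0,0,0.057],0,-0.5],[[0,0,0],0,-0.5],[[0,0,0],0,-0.5]])

```text
t: 6.3
eef_pos: [459.0, 118.7, 352.8]
tcp_rot: [-3.142, 0.0, -2.765]
ft_force: [0.1, 0.4, -0.9]
opening: 0.282
grip_force: 29.9
```

```bash
cat > ff.py <<'E'
from h import *
F=[]
for i in range(4): S=read_camera('scene');s=env.state();F.append(s['ft_force'])
np.set_printoptions(precision=2,suppress=True)
F=np.array(F);m=F.mean(0);c,n=np.cos(.373),np.sin(.373)
print(m,F.std(0),'rack x,y',c*m[0]+n*m[1],-n*m[0]+c*m[1]);print(s['eef_pos'],s['tcp_rot'],s['grip_force'],s['opening'],s['moment'])
d=s['eef_pos']-np.load('q.npy')[:3];print('grasp in rack',c*d[0]+n*d[1],-n*d[0]+c*d[1],d[2]-171)
E
python3 ff.py
```

```text
[-0.12  0.39 -1.27] [0.17 0.27 0.4 ] rack x,y 0.03200027666055577 0.406195123430306
[459.03 118.79 352.69] [ 3.14 -0.   -2.77] 29.88817069446668 0.2819864005871407 [0.06 0.07 0.03]
grasp in rack -58.81978511274895 -58.766935720364124 181.86145501049197
```

>>> move_arm(commands=[[[-0.01,0.025,0],0,-0.5],[[-0.115,-0.045,0.003],0,-0.5],[[-0.115,-0.045,0.003],0,-0.5],[[-0.115,-0.045,0.003],0,-0.5],[[0,0,0],0,-0.5],[[0,0,0],0,-0.5]])

```text
t: 7.0
eef_pos: [448.2, 115.4, 353.2]
tcp_rot: [3.142, 0.0, -2.765]
ft_force: [0.1, -0.4, -1.0]
opening: 0.28
grip_force: 29.9
```

```bash
python3 ff.py
```

```text
[ 0.05 -0.07 -1.21] [0.24 0.63 0.12] rack x,y 0.02000070237351032 -0.08774886215855271
[448.49 115.54 353.07] [ 3.14  0.   -2.77] 29.888442191295326 0.284596792116201 [0.03 0.04 0.  ]
grasp in rack -69.81685623492142 -57.94862886713304 182.2422288455664
```

>>> move_arm(commands=[[[-0.124,-0.049,0.081],0,-0.5],[[-0.124,-0.049,0.081],0,-0.5],[[0,0,0],0,-0.5],[[0,0,0],0,-0.5]])

```text
t: 7.53
eef_pos: [440.7, 112.5, 358.2]
tcp_rot: [-3.142, 0.0, -2.765]
ft_force: [-0.9, 0.4, -0.3]
opening: 0.284
grip_force: 29.9
```

```bash
python3 ff.py
```

```text
[ 0.06 -0.17 -0.95] [0.43 0.32 0.24] rack x,y -0.005536918947604413 -0.18116833810019806
[441.   112.59 357.89] [ 3.14  0.   -2.77] 29.88833316718228 0.2849212524411856 [ 0.07  0.06 -0.02]
grasp in rack -77.86734881225266 -57.965807681145776 187.06584170650592
```

>>> move_arm(commands=[[[-0.124,-0.049,0.081],0,-0.5],[[-0.124,-0.049,0.081],0,-0.5],[[-0.25,-0.1,0.03],0,-0.5],[[-0.25,-0.1,0],0,-0.5],[[-0.3,-0.11,0],0,-0.5],[[-0.3,0.766,0],-0.2,-0.5],[[-0.3,0.766,0],-0.2,-0.5],[[-0.3,0.766,0],-0.2,-0.5],[[-0.3,0.766,0],-0.2,-0.5],[[-0.3,0.766,0],-0.3,-0.5],[[0,0,-0.25],0,-0.5],[[0,0,-0.25],0,-0.5],[[0,0,0],0,-0.5],[[0,0,0],0,-0.5]])

```text
t: 8.9
eef_pos: [364.5, 214.5, 348.2]
tcp_rot: [-3.141, -0.001, -2.854]
ft_force: [0.7, 0.6, -0.9]
opening: 0.28
grip_force: 29.9
```

```bash
python3 ff.py;  python3 - <<'E'
from h import *
S=read_camera('scene');T=read_camera('top')
a=cv2.resize(S['image'][170:230,245:315],None,fx=8,fy=8,interpolation=cv2.INTER_CUBIC)
cv2.imwrite('pics/c4.png',a[:,:,::-1])
E
```

```text
[-0.1  -0.26 -0.72] [0.24 0.21 0.36] rack x,y -0.18519175400647025 -0.211352221625243
[364.79 214.71 348.83] [ 3.14  0.   -2.85] 29.888007935369387 0.2851897126712822 [0.06 0.04 0.02]
grasp in rack -111.62978434210305 64.90540050045198 178.00800269691206
```

View pics/c4.png

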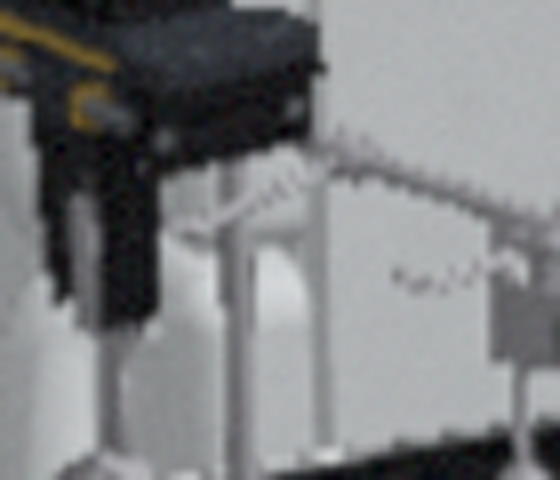

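```bash
cat > ov.py <<'E'
from h import *
S=read_camera('scene');T=read_camera('top');Z=np.load('p0.npz');q=np.load('q.npy')
def W(X):
    c,s=np.cos(q[3]),np.sin(q[3]);return np.array([q[0]+c*X[0]-s*X[1],q[1]+s*X[0]+c*X[1],q[2]+X[2]])
def pts(y,a,b):
    o=[]
    for v in [(0,0,0),(-70,0,0),(-82,0,7)]:
        x=v[0]*np.cos(a)+v[2]*np.sin(a);z=-v[0]*np.sin(a)+v[2]*np.cos(a)
        o.append(W([x*np.cos(b),y-x*np.sin(b),190+z]))
    return o
def tile(im,p,x0,y0,w,h,s,draw):
    a=cv2.resize(im[y0:y0+h,x0:x0+w],None,fx=s,fy=s,interpolation=cv2.INTER_CUBIC)
    if draw:
      for y,aa,b,col in((58,-.185,.09,(255,0,0)),(-58,.022,0,(0,255,0))):
        u=((proj(p,pts(y,aa,b))+.5-[x0,y0])*s-.5).round().astype(int)
        for k in u: cv2.circle(a,tuple(map(int,k)),3,col,1)
    return a
r1=np.hstack([tile(Z['S'],S,258,182,33,25,12,d) for d in(0,1)])
r2=np.hstack([tile(Z['T'],T,190,235,33,25,12,d) for d in(0,1)])
cv2.imwrite('pics/o5.png',np.vstack([r1,r2])[:,:,::-1]);print(r1.shape)
for p,n in((S,'S'),(T,'T')):print(n,proj(p,pts(58,-.185,.09)),proj(p,pts(-58,.022,0)))
E
python3 ov.py
```

```text
(300, 792, 3)
S [[288.31981801 189.3391205 ]
 [269.11356237 198.73556168]
 [265.26307412 198.22373126]] [[316.21000648 199.31501333]
 [297.76552028 205.1977089 ]
 [294.4813518  203.79328097]]
T [[197.77319403 248.17465414]
 [208.32890622 279.39599589]
 [209.59990039 285.34231029]] [[248.35994885 227.09601299]
 [260.7008314  257.86294281]
 [262.39438246 263.03177768]]
```

View pics/o5.png

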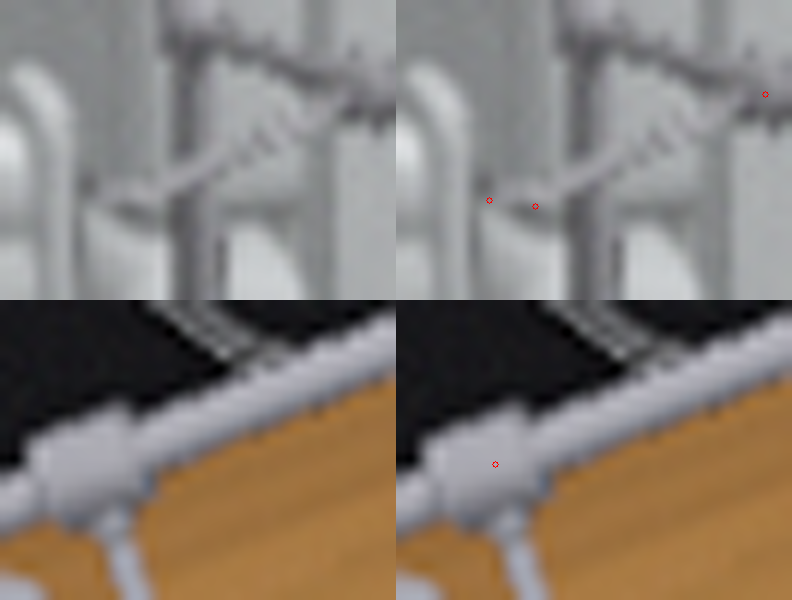

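>>> move_arm(commands=[[[-0.005,0.012,-0.163],0,-0.5],[[0.254,0.1,0],0,-0.5],[[0.254,0.1,0],0,-0.5],[[0.254,0.1,0],0,-0.5],[[0,0,0],0,-0.5]])

```text
t: 9.72
eef_pos: [388.9, 225.2, 343.8]
tcp_rot: [3.141, 0.001, -2.853]
ft_force: [0.1, 0.6, -0.3]
opening: 0.287
grip_force: 29.9
```

```bash
python3 ff.py
```

```text
[ 0.29  0.06 -0.87] [0.53 0.56 0.39] rack x,y 0.2941630576382437 -0.05587233323636735
[387.05 224.58 343.66] [ 3.14 -0.   -2.85] 29.88799536949955 0.2857720529090859 [0.06 0.03 0.02]
grasp in rack -87.29542926583437 65.9822130451665 172.8352698756314
```

>>> move_arm(commands=[[[0.036,-0.003,0],0,-0.5],[[0.031,0.012,0],0,-0.5],[[0,0,0],0,-0.5],[[0,0,0],0,-0.5]])

```text
t: 10.25
eef_pos: [389.2, 224.9, 343.8]
tcp_rot: [3.141, 0.0, -2.853]
ft_force: [-0.1, 0.1, -1.2]
opening: 0.286
grip_force: 29.9
```

```bash
python3 ff.py
```

```text
[-0.1  -0.21 -0.96] [0.21 0.52 0.18] rack x,y -0.16655978789419562 -0.1613983643720771
[389.19 224.87 343.78] [ 3.14  0.   -2.85] 29.887966465903446 0.285455314293685 [0.09 0.03 0.01]
grasp in rack -85.19999484012172 65.47590383070123 172.95628739677136
```

>>> move_arm(commands=[[[0.031,0.012,0],0,-0.5],[[0.031,0.012,0],0,-0.5],[[0,0,0],0,-0.5],[[0,0,0],0,-0.5]])

```text
t: 10.78
eef_pos: [391.1, 225.6, 343.7]
tcp_rot: [3.142, -0.0, -2.853]
ft_force: [0.7, 0.6, -0.4]
opening: 0.286
grip_force: 29.9
```

```bash
python3 ff.py
```

```text
[ 0.35 -0.06 -1.01] [0.24 0.52 0.23] rack x,y 0.30532492113392096 -0.18544495500543515
[391.06 225.59 343.78] [ 3.14  0.   -2.85] 29.88813355215825 0.2820868703817928 [ 0.07 -0.    0.04]
grasp in rack -83.19522990015327 65.45554230881721 172.9601884706206
```

>>> move_arm(commands=[[[0.031,0.012,-0.008],0,-0.5],[[0.031,0.012,-0.01],0,-0.5],[[0,0,0],0,-0.5],[[0,0,0],0,-0.5]])

```text
t: 11.32
eef_pos: [393.1, 226.4, 343.2]
tcp_rot: [3.141, 0.0, -2.853]
ft_force: [0.9, -0.1, -0.8]
opening: 0.285
grip_force: 29.9
```

```bash
python3 ff.py
```

```text
[ 0.63  0.23 -0.21] [0.31 0.33 0.49] rack x,y 0.6644260084103873 -0.017464452387951745
[392.98 226.33 343.27] [ 3.14  0.   -2.85] 29.889318452915177 0.2851602595735189 [ 0.1  -0.05  0.06]
grasp in rack -81.13973980255008 65.45453044013279 172.4449590000267
```

>>> move_arm(commands=[[[0.032,0.009,0],0,-0.5],[[0.032,0.009,0],0,-0.5],[[0,0,0],0,-0.5],[[0,0,0],0,-0.5]])

```text
t: 11.85
eef_pos: [394.9, 226.9, 343.2]
tcp_rot: [3.142, -0.0, -2.853]
ft_force: [-0.7, -0.0, -0.7]
opening: 0.28
grip_force: 29.9
```

```bash
python3 ff.py
```

```text
[-0.05  0.29 -1.25] [0.32 0.58 0.45] rack x,y 0.062022780174255714 0.2850376753173375
[394.84 226.84 343.22] [ 3.14 -0.   -2.85] 29.88801782252267 0.2851762865921013 [0.04 0.02 0.05]
grasp in rack -79.2205457888958 65.2481674417431 172.3912895512119
```

>>> move_arm(commands=[[[0.032,0.009,-0.012],0,-0.5],[[0.032,0.009,-0.012],0,-0.5],[[0.032,0.009,-0.012],0,-0.5],[[0,0,0],0,-0.5],[[0,0,0],0,-0.5]])

```text
t: 12.47
eef_pos: [397.8, 227.7, 342.1]
tcp_rot: [3.142, -0.0, -2.853]
ft_force: [-0.1, -0.0, -0.9]
opening: 0.283
grip_force: 29.9
```

```bash
python3 ff.py
```

```text
[-0.12  0.33 -1.26] [0.43 0.92 0.23] rack x,y 0.006314264118193247 0.35308536758441605
[397.73 227.65 342.18] [ 3.14  0.   -2.85] 29.888307665241882 0.2835356070000144 [ 0.05 -0.    0.06]
grasp in rack -76.2376781709715 64.94722703863872 171.35481157435112
```

>>> move_arm(commands=[[[0.032,0.009,-0.013],0,-0.5],[[0.032,0.009,-0.013],0,-0.5],[[0.032,0.009,-0.013],0,-0.5],[[0.032,0.009,-0.013],0,-0.5],[[0.032,0.009,-0.013],0,-0.5],[[0,0,0],0,-0.5]])

```text
t: 13.17
eef_pos: [402.7, 229.1, 340.1]
tcp_rot: [3.142, -0.0, -2.853]
ft_force: [-0.1, -0.7, -0.6]
opening: 0.283
grip_force: 29.9
```

```bash
python3 ff.py
```

```text
[ 0.59  0.02 -1.03] [0.57 0.17 0.21] rack x,y 0.5595333129208404 -0.20013228776731432
[402.52 229.   340.21] [ 3.14 -0.   -2.85] 29.888149624457583 0.2835740664355413 [ 0.07 -0.04 -0.04]
grasp in rack -71.2832489886728 64.45866121594392 169.3849270778528
```

>>> move_arm(commands=[[[0.048,0.014,-0.015],0,-0.5],[[0.048,0.014,-0.01],0,-0.5],[[0.064,0.019,0.01],0,-0.5],[[0.064,0.019,0.012],0,-0.5],[[0.064,0.019,0.012],0,-0.5],[[0,0,0],0,-0.5]])

```text
t: 13.87
eef_pos: [411.6, 231.7, 340.6]
tcp_rot: [3.141, 0.0, -2.853]
ft_force: [0.5, 0.3, -1.5]
opening: 0.287
grip_force: 29.9
```

```bash
python3 ff.py
```

```text
[ 0.35 -0.21 -0.61] [0.63 0.3  0.6 ] rack x,y 0.24597304963120475 -0.3197818134172899
[411.12 231.53 340.44] [ 3.14 -0.   -2.85] 29.88833862938918 0.28671763536878053 [0.07 0.   0.02]
grasp in rack -62.350299259525535 63.678241187388 169.61235232438895
```

>>> move_arm(commands=[[[0.064,0.019,0.012],0,-0.5],[[0.064,0.019,0.012],0,-0.5],[[0.064,0.019,0.012],0,-0.5],[[0.064,0.019,0.012],0,-0.5],[[0.064,0.019,0.012],0,-0.5],[[0.064,0.019,0.012],0,-0.5],[[0.064,0.019,0.012],0,-0.5],[[0,0,0],0,-0.5],[[0,0,0],0,-0.5]])

```text
t: 14.82
eef_pos: [424.7, 235.6, 342.9]
tcp_rot: [3.142, -0.0, -2.853]
ft_force: [-0.3, 0.9, -1.4]
opening: 0.286
grip_force: 29.9
```

```bash
python3 ff.py
```

```text
[-0.13  0.34 -1.4 ] [0.47 0.23 0.84] rack x,y 0.00646805232044162 0.36536347205993125
[424.53 235.54 342.99] [ 3.14 -0.   -2.85] 29.888069161679596 0.28141755058140017 [ 0.04  0.01 -0.04]
grasp in rack -48.40099043652472 62.528545768132034 172.1670323936591
```

>>> move_arm(commands=[[[0,0,-0.03],0,-0.5],[[0,0,-0.03],0,-0.5],[[0,0,-0.03],0,-0.5],[[0,0,0],0,-0.5],[[0,0,0],0,-0.5]])

```text
t: 15.43
eef_pos: [424.7, 235.6, 340.8]
tcp_rot: [3.141, 0.001, -2.853]
ft_force: [-2.0, -0.3, 8.0]
opening: 0.288
grip_force: 29.9
```

```bash
python3 ff.py
```

```text
[-1.25 -0.57  7.53] [0.49 0.3  0.52] rack x,y -1.3712807167247008 -0.07144375845959294
[424.67 235.61 340.83] [ 3.14  0.   -2.85] 29.91320133442059 0.2839082524803304 [0.02 0.17 0.01]
grasp in rack -48.24476013088418 62.541992152098686 170.00747654338375
```

>>> move_arm(commands=[[[0,0,0.027],0,-0.5],[[0,0,0],0,-0.5],[[0,0,0],0,-0.5]])

```text
t: 15.88
eef_pos: [424.7, 235.6, 341.3]
tcp_rot: [3.141, 0.001, -2.853]
ft_force: [-1.4, -0.1, 5.6]
opening: 0.284
grip_force: 29.9
```

```bash
python3 ff.py
```

```text
[-0.69  0.1   5.04] [0.53 0.17 0.31] rack x,y -0.6058314202741141 0.3454970583874239
[424.69 235.58 341.23] [ 3.14  0.   -2.85] 29.907159068388864 0.28385968392316074 [0.1  0.08 0.05]
grasp in rack -48.2405189083416 62.50933104073309 170.40518514182196
```

>>> move_arm(commands=[[[0,0,0.05],0,-0.5],[[0,0,0],0,-0.5],[[0,0,0],0,-0.5]])

```text
t: 16.33
eef_pos: [424.6, 235.5, 342.4]
tcp_rot: [3.142, -0.0, -2.853]
ft_force: [0.1, 0.6, -0.1]
opening: 0.287
grip_force: 29.9
```

```bash
python3 ff.py
```

```text
[ 0.34 -0.13 -0.37] [0.35 0.66 0.33] rack x,y 0.2698960805661669 -0.24373967118568923
[424.62 235.55 342.45] [ 3.14 -0.   -2.85] 29.88973757950589 0.285259644479925 [0.03 0.02 0.  ]
grasp in rack -48.319383525162415 62.5101464204768 171.62822394187833
```

>>> move_arm(commands=[[[0,0,0],0,-0.4],[[0,0,0],0,-0.35],[[0,0,0],0,-0.2],[[0,0,0],0,0],[[0,0,0],0,0],[[0,0,0],0,0],[[0,0,0],0,0]])

```text
t: 17.12
eef_pos: [424.6, 235.5, 342.6]
tcp_rot: [3.142, -0.0, -2.853]
ft_force: [0.8, 0.2, -0.1]
opening: 0.499
grip_force: 0.0
```

>>> move_arm(commands=[[[0,0,0.2],0,0],[[0,0,0.5],0,0],[[0,0,0.6],0,0],[[0,0,0.6],0,0],[[0,0,0.6],0,0],[[0,0,0.3],0,0],[[0,0,0],0,0],[[0,0,0],0,0]])

```text
t: 17.78
eef_pos: [424.4, 235.5, 426.5]
tcp_rot: [3.141, 0.0, -2.853]
ft_force: [-0.4, -1.0, 0.2]
opening: 0.5
grip_force: 0.0
```

```bash
python3 ff.py
python3 - <<'E'
from h import *
S=read_camera('scene')
a=cv2.resize(S['image'][175:255,255:335],None,fx=7,fy=7,interpolation=cv2.INTER_CUBIC)
cv2.imwrite('pics/c6.png',a[:,:,::-1])
E
```

```text
[ 0.25 -0.15 -0.56] [0.61 0.36 0.18] rack x,y 0.17702592313574783 -0.23039996687933148
[424.63 235.54 425.73] [-3.14 -0.   -2.85] 0.0 0.5039098160497271 [ 0.01  0.01 -0.02]
grasp in rack -48.31323736052692 62.492659666520055 254.9032768923662
```

View pics/c6.png

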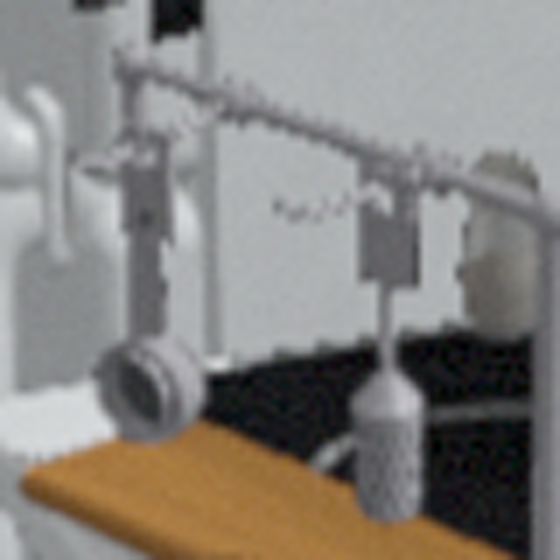

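The scoops hang on the spare hook at (150,200) in the crop, and the infuser still hangs on the right hook at (390,240). Next I'll move over the infuser.

>>> move_arm(commands=[[[0.42,-0.7,0],0.3,0],[[0.42,-0.7,0],0.3,0],[[0.42,-0.7,0],0.3,0],[[0.42,-0.7,0],0.19,0],[[0.43,-0.69,0],0,0],[[0,0,-0.3],0,0],[[0,0,-0.3],0,0],[[0,0,0],0,0],[[0,0,0],0,0]])

```text
t: 18.78
eef_pos: [487.5, 131.5, 407.8]
tcp_rot: [3.141, -0.002, -2.765]
ft_force: [-0.5, -0.7, 0.2]
opening: 0.499
grip_force: 0.0
```

```bash
python3 ff.py
```

```text
[ 0.11 -0.17 -0.2 ] [0.32 0.48 0.46] rack x,y 0.039893744996054095 -0.20248347158034807
[487.69 131.42 408.9 ] [-3.14  0.   -2.77] 0.0 0.49913824823109365 [0.09 0.   0.05]
grasp in rack -27.52409149152399 -57.445384251487006 238.076684870975
```

>>> move_arm(commands=[[[0.006,-0.016,-0.6],0,0],[[0,0,-0.6],0,0],[[0,0,-0.5],0,0],[[0,0,-0.3],0,0],[[0,0,0],0,-0.2],[[0,0,0],0,-0.3],[[0,0,0],0,-0.36],[[0,0,0],0,-0.38],[[0,0,0],0,-0.4],[[0,0,0],0,-0.4],[[0,0,0],0,-0.4]])

```text
t: 19.9
eef_pos: [488.1, 130.4, 349.0]
tcp_rot: [3.142, 0.001, -2.766]
ft_force: [0.5, 0.6, 1.6]
opening: 0.3
grip_force: 0.7
```

```bash
python3 ff.py
```

```text
[-0.46  1.27  1.7 ] [0.48 0.2  0.14] rack x,y 0.03838208946739219 1.350039631707952
[488.11 130.41 348.76] [ 3.14  0.   -2.77] 0.9812581205915194 0.2974429425335298 [ 0.24  0.09 -0.  ]
grasp in rack -27.50106424839245 -58.538924354698935 177.93925622924615
```

>>> move_arm(commands=[[[-0.006,0.016,0],0,-0.4],[[0,0,0],0,-0.42],[[0,0,0],0,-0.42],[[0,0,0],0,-0.43],[[0,0,0],0,-0.45],[[0,0,0],0,-0.45],[[0,0,0],0,-0.5]])

```text
t: 20.68
eef_pos: [487.9, 130.8, 348.6]
tcp_rot: [3.141, -0.0, -2.766]
ft_force: [-0.4, 0.2, 0.2]
opening: 0.284
grip_force: 30.0
```

>>> move_arm(commands=[[[0,0,0.06],0,-0.5],[[0,0,0.057],0,-0.5],[[0,0,0],0,-0.5],[[0,0,0],0,-0.5]])

```text
t: 21.02
eef_pos: [487.9, 130.8, 352.2]
tcp_rot: [-3.142, 0.0, -2.766]
ft_force: [-0.7, -0.2, -1.5]
opening: 0.284
grip_force: 30.0
```

```bash
python3 ff.py
```

```text
[-0.09  0.13 -1.  ] [0.13 0.24 0.62] rack x,y -0.03487463128858391 0.15303428244912248
[487.9  130.85 352.08] [ 3.14 -0.   -2.77] 29.9996689427644 0.2869492466647889 [ 0.06  0.04 -0.01]
grasp in rack -27.54213614077227 -58.05538948962903 181.26004060673728
```

>>> move_arm(commands=[[[-0.118,-0.046,0.003],0,-0.5],[[-0.118,-0.046,0.003],0,-0.5],[[-0.118,-0.046,0.003],0,-0.5],[[-0.118,-0.046,0.003],0,-0.5],[[-0.118,-0.046,0.003],0,-0.5],[[-0.118,-0.046,0.003],0,-0.5],[[0,0,0],0,-0.5],[[0,0,0],0,-0.5]])

```text
t: 21.88
eef_pos: [466.6, 122.5, 352.8]
tcp_rot: [3.142, 0.0, -2.766]
ft_force: [0.4, 0.3, -0.8]
opening: 0.282
grip_force: 30.0
```

```bash
python3 ff.py
```

```text
[ 0.73 -0.05 -0.89] [0.41 0.59 0.42] rack x,y 0.6650410860871712 -0.315247631217605
[466.83 122.61 352.64] [ 3.14  0.   -2.77] 29.99971278011799 0.28981873647959916 [0.05 0.04 0.  ]
grasp in rack -50.16605436611519 -58.04567473770649 181.81352620955033
```

>>> move_arm(commands=[[[-0.118,-0.046,0.003],0,-0.5],[[-0.118,-0.046,0.003],0,-0.5],[[-0.118,-0.046,0.003],0,-0.5],[[-0.118,-0.046,0.003],0,-0.5],[[-0.118,-0.046,0.003],0,-0.5],[[0,0,0],0,-0.5],[[0,0,0],0,-0.5]])

```text
t: 22.67
eef_pos: [448.8, 115.6, 353.3]
tcp_rot: [3.142, 0.0, -2.766]
ft_force: [-0.4, -0.2, -0.8]
opening: 0.286
grip_force: 30.0
```

```bash
python3 ff.py
```

```text
[-0.23 -0.08 -0.82] [0.44 0.62 0.41] rack x,y -0.24260782435284184 0.006952136666514647
[449.11 115.7  353.1 ] [ 3.14  0.   -2.77] 29.99954046215862 0.28597845786783593 [0.05 0.04 0.  ]
grasp in rack -69.18159135803228 -58.02783560794918 182.28021719246073
```

>>> move_arm(commands=[[[-0.02,-0.008,0],0,-0.5],[[-0.124,-0.049,0.081],0,-0.5],[[-0.124,-0.049,0.081],0,-0.5],[[-0.124,-0.049,0.081],0,-0.5],[[-0.124,-0.049,0.081],0,-0.5],[[-0.25,-0.1,0.03],0,-0.5],[[-0.25,-0.1,0],0,-0.5],[[-0.3,-0.11,0],0,-0.5],[[0,0,0],0,-0.5],[[0,0,0],0,-0.5]])

```text
t: 23.7
eef_pos: [409.1, 100.1, 363.9]
tcp_rot: [3.142, 0.0, -2.766]
ft_force: [0.6, -0.3, -1.4]
opening: 0.286
grip_force: 30.0
```

```bash
python3 ff.py
python3 - <<'E'
from h import *
from scipy.optimize import least_squares
S=read_camera('scene');T=read_camera('top')
np.set_printoptions(precision=1,suppress=True)
# mug: top view mask fit
for th,zs in(('mug_mouth',(123,)),('cup',(86,)),('jam',(119,))):
    for n,p in(('T',T),('S',S)):
        for d in cut_out(th,p)[:2]:
            ys,xs=np.nonzero(d['region']);print(th,n,round(d['confidence'],2),np.array(d['at']),xs.min(),xs.max(),ys.min(),ys.max(),plane(p,d['at'],2,zs[0]))
for z in(123,):
    th=np.linspace(0,2*np.pi,60)
    for X in((444,-363),):
        print(proj(T,[X+(z,)]),proj(S,[X+(z,)]))
a=cv2.resize(T['image'][230:300,320:540],None,fx=3.6,fy=3.6,interpolation=cv2.INTER_CUBIC)
b=cv2.resize(S['image'][260:390,300:460],None,fx=2.5,fy=2.5,interpolation=cv2.INTER_CUBIC)
b=cv2.copyMakeBorder(b,0,0,0,a.shape[1]-b.shape[1],cv2.BORDER_CONSTANT)
cv2.imwrite('pics/m7.png',np.vstack([a,b])[:,:,::-1])
E
```

```text
[ 0.22 -0.44 -1.03] [0.48 0.4  0.56] rack x,y 0.03963052942176018 -0.49116923939028584
[409.77 100.3  363.69] [ 3.14  0.   -2.77] 29.99943503178656 0.28636730516982273 [ 0.06  0.07 -0.01]
grasp in rack -111.42912145281181 -58.02891954319816 192.86250494005458
mug_mouth T 0.59 [480.9 257.1] 449 502 238 275 [ 441.9 -365.1  123. ]
mug_mouth S 0.91 [383.4 334.5] 358 406 309 368 [ 412.8 -416.6  123. ]
cup T 0.89 [421.3 258.9] 392 443 241 279 [ 442.  -237.2   86. ]
cup S 0.56 [353.1 308.8] 335 374 293 333 [ 428.5 -260.1   86. ]
cup S 0.43 [290.  235.1] 282 293 201 253 [440.1 159.   86. ]
jam T 0.66 [367.7 267.8] 353 382 252 282 [ 424.1 -112.1  119. ]
jam S 0.71 [322.4 284.9] 311 338 261 307 [ 386.  -189.8  119. ]
[[479.9 256.2]] [[383.6 316.7]]
```

View pics/m7.png

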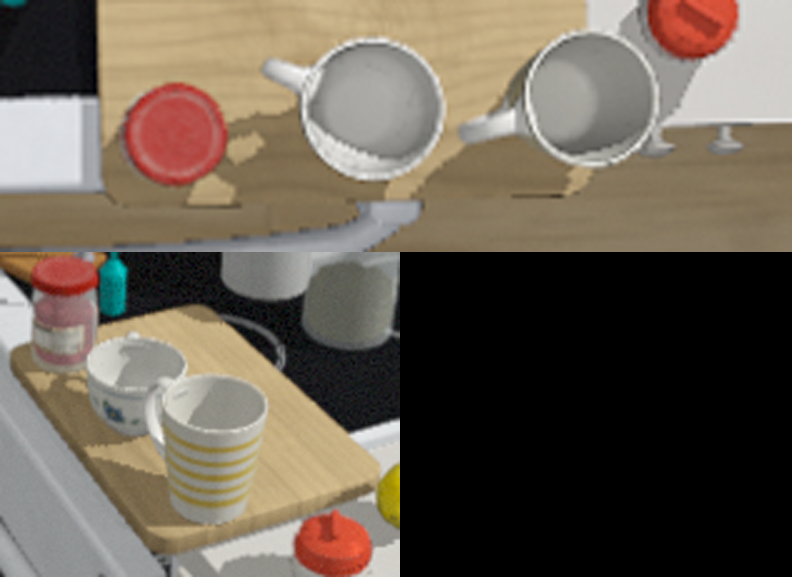

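In the top crop the mug rim is centred at (592,98). In the scene crop, offset by 252 rows, it's at (215,152).

Run:
```python
from h import *
S=read_camera('scene');T=read_camera('top')
a=(484.1,256.9);b=(385.7,320.5)
print(tri(T,a,S,b),plane(T,a,2,123),plane(S,b,2,123))
print(plane(T,(320+176/3.6,230+133/3.6),2,119),plane(T,(320+373/3.6,230+108/3.6),2,86))
```

```text
(array([ 442.62224978, -373.2968503 ,  120.44087405]), np.float64(0.7880221070519738)) [ 442.20380674 -372.38191727  123.        ] [ 440.94828961 -376.68134489  123.        ]
[ 425.89194489 -114.73114053  119.        ] [ 439.35482271 -242.39197416   86.        ]
```

>>> move_arm(commands=[[[0,0,0.4],0,-0.5],[[0,0,0.6],0,-0.5],[[0,0,0.8],0,-0.5],[[0,0,0.8],0,-0.5],[[0,0,0.6],0,-0.5],[[0,0,0.3],0,-0.5],[[0,0,0],0,-0.5]])

```text
t: 24.98
eef_pos: [409.4, 100.3, 470.1]
tcp_rot: [-3.141, 0.003, -2.766]
ft_force: [0.1, 0.6, -2.1]
opening: 0.285
grip_force: 30.0
```

>>> move_arm(commands=[[[0.03,-0.4,0],-0.4,-0.5],[[0.05,-0.7,0],-0.6,-0.5],[[0.05,-0.85,0],-0.6,-0.5],[[0.05,-0.85,0],-0.6,-0.5],[[0.06,-0.85,0],-0.6,-0.5],[[0.06,-0.85,0],-0.6,-0.5],[[0.06,-0.85,0],-0.6,-0.5],[[0.06,-0.85,0],-0.6,-0.5],[[0.06,-0.85,0],-0.6,-0.5],[[0.06,-0.85,0],-0.6,-0.5],[[0.06,-0.85,0],-0.6,-0.5],[[0.06,-0.85,0],-0.6,-0.5],[[0.06,-0.85,0],-0.6,-0.5],[[0.06,-0.85,0],-0.6,-0.5],[[0.06,-0.85,0],-0.6,-0.5],[[0.06,-0.85,0],-0.6,-0.5],[[0.06,-0.85,0],-0.6,-0.5],[[0.06,-0.8,0],-0.6,-0.5],[[0.06,-0.6,0],-0.4,-0.5],[[0.03,-0.3,0],0,-0.5]])

```text
t: 26.65
eef_pos: [442.8, -368.3, 466.6]
tcp_rot: [3.141, -0.002, 2.634]
ft_force: [-1.1, 0.6, -0.8]
opening: 0.29
grip_force: 30.0
```

```bash
python3 ff.py
python3 - <<'E'
from h import *
S=read_camera('scene');T=read_camera('top')
np.set_printoptions(precision=1,suppress=True)
for th in('infuser_foot','infuser_eye','scoops_eye'):
    for d in cut_out(th,S)[:3]:
        ys,xs=np.nonzero(d['region']);b=ys>ys.max()-8
        print(th,round(d['confidence'],2),np.array(d['at']),xs.min(),xs.max(),ys.min(),ys.max(),'bottom col',xs[b].mean())
P=env.state()['eef_pos']
print('expected foot px',proj(S,[P-[0,0,171+128.6]]),'eye',proj(S,[P-[0,0,161.6]]))
E
```

```text
[ 0.12  0.08 -1.11] [0.67 0.65 0.27] rack x,y 0.14108675663839843 0.026709489110834053
[ 442.78 -365.63  467.91] [ 3.14 -0.    2.64] 29.999805798288435 0.2815928974949497 [-0.03  0.04 -0.02]
grasp in rack -250.47942034445396 -503.9515038874399 297.08114452025944
infuser_foot 0.87 [343.5 258.3] 340 350 232 284 bottom col 344.6376811594203
infuser_foot 0.85 [388.4 283.8] 380 394 252 300 bottom col 386.25
infuser_eye 0.9 [347.3 265.1] 340 350 232 284 bottom col 344.5
infuser_eye 0.85 [390.6 281.8] 380 394 253 299 bottom col 386.0659340659341
scoops_eye 0.66 [274.6 226.7] 269 283 195 237 bottom col 276.0
scoops_eye 0.19 [351.8 304.9] 334 374 292 333 bottom col 350.5533980582524
expected foot px [[385.1 297.6]] eye [[389.2 233.8]]
```

>>> move_arm(commands=[[[0,-0.12,0],0,-0.5],[[-0.01,-0.12,0],0,-0.5],[[0,0,-0.3],0,-0.5],[[0,0,-0.4],0,-0.5],[[0,0,-0.4],0,-0.5],[[0,0,0],0,-0.5]])

```text
t: 27.6
eef_pos: [442.3, -373.4, 433.0]
tcp_rot: [3.14, -0.004, 2.637]
ft_force: [-0.1, 0.1, -1.0]
opening: 0.29
grip_force: 30.0
```

```bash
python3 ff.py
python3 - <<'E'
from h import *
S=read_camera('scene');T=read_camera('top')
a=cv2.resize(S['image'][240:380,330:450],None,fx=4,fy=4,interpolation=cv2.INTER_CUBIC)
cv2.imwrite('pics/m8.png',a[:,:,::-1])
E
```

```text
[ 0.02  0.14 -0.16] [0.25 0.56 0.47] rack x,y 0.07386918004334539 0.1259916645430044
[ 442.58 -373.55  436.17] [-3.14  0.    2.64] 29.999464040156454 0.2898908182477477 [-0.02 -0.02 -0.02]
grasp in rack -253.55086951530993 -511.25814714440816 265.3495748426579
```

View pics/m8.png

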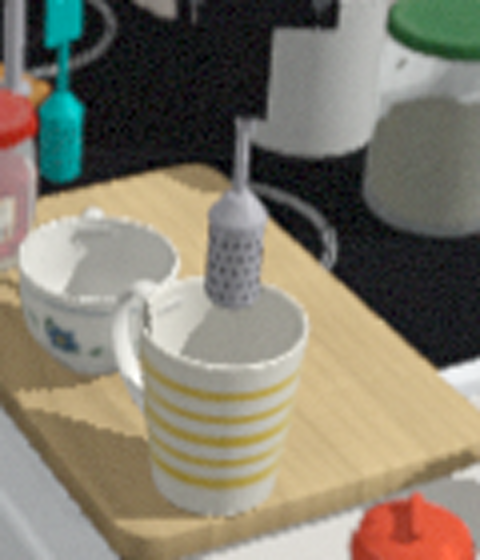

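>>> move_arm(commands=[[[-0.03,0.02,-0.3],0,-0.5],[[-0.03,0.02,-0.3],0,-0.5],[[0,0,-0.3],0,-0.5],[[0,0,-0.3],0,-0.5],[[0,0,-0.3],0,-0.5],[[0,0,-0.3],0,-0.5],[[0,0,-0.3],0,-0.5],[[0,0,-0.3],0,-0.5],[[0,0,-0.2],0,-0.5],[[0,0,0],0,-0.5],[[0,0,0],0,-0.5]])

```text
t: 28.82
eef_pos: [440.8, -372.3, 357.5]
tcp_rot: [3.141, -0.0, 2.637]
ft_force: [-0.5, -0.1, -1.1]
opening: 0.289
grip_force: 30.0
```

```bash
python3 ff.py
```

```text
[ 0.13  0.06 -0.89] [0.67 0.31 0.41] rack x,y 0.144645704412474 0.006195647096403578
[ 440.74 -372.29  358.21] [-3.14  0.    2.64] 29.999452766496688 0.28539590507286466 [-0.01  0.01 -0.  ]
grasp in rack -254.80352827473519 -509.40962727483435 187.3840679753655
```

>>> move_arm(commands=[[[0,0,-0.15],0,-0.5],[[0,0,-0.15],0,-0.5],[[0,0,-0.15],0,-0.5],[[0,0,-0.12],0,-0.5],[[0,0,-0.1],0,-0.5],[[0,0,-0.05],0,-0.5],[[0,0,0],0,-0.5],[[0,0,0],0,-0.5]])

```text
t: 29.68
eef_pos: [440.7, -372.3, 336.1]
tcp_rot: [3.141, -0.0, 2.637]
ft_force: [0.9, -0.2, -0.4]
opening: 0.289
grip_force: 30.0
```

```bash
python3 ff.py
```

```text
[-0.13  0.28 -0.86] [0.21 0.47 0.39] rack x,y -0.01655101482227743 0.3042177840847412
[ 440.73 -372.25  336.32] [-3.14  0.    2.64] 29.999694102443755 0.2890493526230507 [-0.01 -0.02 -0.01]
grasp in rack -254.80031004361692 -509.3698960780956 165.49833648529517
```

>>> move_arm(commands=[[[0,0,-0.03],0,-0.5],[[0,0,-0.03],0,-0.5],[[0,0,-0.03],0,-0.5],[[0,0,0],0,-0.5],[[0,0,0],0,-0.5]])

```text
t: 30.3
eef_pos: [440.7, -372.2, 333.3]
tcp_rot: [3.141, -0.0, 2.637]
ft_force: [0.4, -0.0, -1.5]
opening: 0.284
grip_force: 30.0
```

```bash
python3 ff.py
```

```text
[-0.7  -0.   -0.55] [0.63 0.47 0.54] rack x,y -0.6542709738027712 0.25291675898500626
[ 440.7  -372.24  333.46] [3.14 0.   2.64] 29.999454952776432 0.28287866818548135 [-0.01 -0.01  0.02]
grasp in rack -254.82824693363648 -509.34863929719955 162.63167649469023
```

>>> move_arm(commands=[[[0,0,-0.03],0,-0.5],[[0,0,-0.03],0,-0.5],[[0,0,0],0,-0.5],[[0,0,0],0,-0.5]])

```text
t: 30.83
eef_pos: [440.7, -372.2, 331.5]
tcp_rot: [3.141, -0.0, 2.637]
ft_force: [-0.1, 0.3, -1.0]
opening: 0.286
grip_force: 30.0
```

```bash
python3 ff.py
```

```text
[ 0.23 -0.13 -0.55] [0.5  0.4  0.41] rack x,y 0.17079557530293282 -0.2028773491201161
[ 440.7  -372.25  331.65] [3.14 0.   2.64] 29.99943343922496 0.28324799790838767 [ 0.02 -0.06 -0.03]
grasp in rack -254.8260967746458 -509.35763048622374 160.8296921046752
```

>>> move_arm(commands=[[[0,0,-0.025],0,-0.5],[[0,0,-0.025],0,-0.5],[[0,0,0],0,-0.5],[[0,0,0],0,-0.5]])

```text
t: 31.37
eef_pos: [440.7, -372.2, 330.0]
tcp_rot: [3.141, -0.0, 2.637]
ft_force: [0.1, 1.2, -1.4]
opening: 0.282
grip_force: 30.0
```

```bash
python3 ff.py
```

```text
[ 0.17  0.19 -0.5 ] [0.45 0.81 0.33] rack x,y 0.2267826317361757 0.11005896116751177
[ 440.69 -372.26  330.13] [ 3.14 -0.    2.64] 29.999553293455392 0.28689134982279857 [-0.01  0.02 -0.01]
grasp in rack -254.8456212745113 -509.3624560408523 159.30969715500095
```

>>> move_arm(commands=[[[0,0,-0.025],0,-0.5],[[0,0,-0.025],0,-0.5],[[0,0,0],0,-0.5],[[0,0,0],0,-0.5]])

```text
t: 31.9
eef_pos: [440.8, -372.3, 329.5]
tcp_rot: [-3.141, 0.001, 2.637]
ft_force: [-0.8, 1.3, 7.6]
opening: 0.283
grip_force: 30.0
```

```bash
python3 ff.py
```

```text
[-1.25  1.2   7.35] [0.15 0.57 0.5 ] rack x,y -0.7285731678851108 1.5690124882410235
[ 440.81 -372.29  329.47] [-3.14  0.    2.64] 30.003401516005397 0.284173154919752 [0.21 0.1  0.02]
grasp in rack -254.7387995820533 -509.4380464708272 158.64915407696907
```

>>> move_arm(commands=[[[0,0,-0.02],0,-0.5],[[0,0,-0.02],0,-0.5],[[0,0,0],0,-0.5],[[0,0,0],0,-0.5]])

```text
t: 32.43
eef_pos: [440.9, -372.4, 329.4]
tcp_rot: [-3.141, 0.003, 2.637]
ft_force: [-0.7, 1.6, 16.8]
opening: 0.288
grip_force: 30.0
```

```bash
python3 ff.py
```

```text
[-1.84  2.49 17.28] [0.46 0.24 0.44] rack x,y -0.8043370468810008 2.9909166693974947
[ 440.92 -372.36  329.4 ] [-3.14  0.    2.64] 30.011701604817063 0.28653614790883886 [ 0.62  0.32 -0.03]
grasp in rack -254.66567718364976 -509.5382857891109 158.57340694062538
```

Contact is at about 329.5. I'll back off to roughly zero load, then release.

>>> move_arm(commands=[[[0,0,0.04],0,-0.5],[[0,0,0.025],0,-0.5],[[0,0,0],0,-0.5],[[0,0,0],0,-0.5]])

```text
t: 32.97
eef_pos: [440.8, -372.3, 329.5]
tcp_rot: [3.142, 0.0, 2.637]
ft_force: [0.4, -0.2, 5.1]
opening: 0.286
grip_force: 30.0
```

```bash
python3 ff.py
```

```text
[0.05 0.6  4.7 ] [0.32 0.64 0.25] rack x,y 0.27012457638279136 0.5398611059733899
[ 440.75 -372.28  329.47] [3.14 0.   2.64] 30.001767086796463 0.28454398240774414 [ 0.03 -0.   -0.03]
grasp in rack -254.79897183603336 -509.4029535208098 158.64877535136998
```

>>> move_arm(commands=[[[0,0,0.02],0,-0.5],[[0,0,0],0,-0.5],[[0,0,0],0,-0.42],[[0,0,0],0,-0.4],[[0,0,0],0,-0.37],[[0,0,0],0,-0.3],[[0,0,0],0,-0.2],[[0,0,0],0,0],[[0,0,0],0,0.3],[[0,0,0],0,0.3],[[0,0,0],0,0.3]])

```text
t: 34.08
eef_pos: [440.7, -372.2, 330.0]
tcp_rot: [3.142, 0.0, 2.637]
ft_force: [0.1, 0.1, -0.1]
opening: 0.616
grip_force: 0.0
```

>>> move_arm(commands=[[[0,0,0.2],0,0.3],[[0,0,0.4],0,0.3],[[0,0,0.7],0,0.3],[[0,0,0.8],0,0.3],[[0,0,0.8],0,0.3],[[0,0,0.8],0,0.3],[[0,0,0.8],0,0.3],[[0,0,0],0,0.3],[[0,0,0],0,0.3],[[0,0,0],0,0.3]])

```text
t: 34.92
eef_pos: [440.5, -372.1, 464.6]
tcp_rot: [3.141, -0.001, 2.637]
ft_force: [-0.2, -0.2, -0.0]
opening: 0.65
grip_force: 0.0
```

```bash
python3 ff.py
python3 - <<'E'
from h import *
S=read_camera('scene')
np.set_printoptions(precision=1,suppress=True)
for th in('infuser_eye','scoops_eye','mug_mouth','cup','jam'):
    for d in cut_out(th,S)[:2]:
        ys,xs=np.nonzero(d['region']);b=ys>ys.max()-8;t=ys<ys.min()+8
        print(th,round(d['confidence'],2),np.array(d['at']),xs.min(),xs.max(),ys.min(),ys.max(),'top/bottom col',xs[t].mean(),xs[b].mean())
print('upright eye/stem bottom px',proj(S,[[440.7,-372.3,169],[440.7,-372.3,31],[442.4,-373,123]]))
E
```

```text
[ 0.36 -0.02  0.12] [0.54 0.35 0.22] rack x,y 0.3227866422461971 -0.14937211976402984
[ 440.72 -372.32  464.08] [ 3.14 -0.    2.64] 0.0 0.653246102565847 [ 0.03 -0.03  0.03]
grasp in rack -254.83611634437966 -509.4296225327083 293.2520088845512
infuser_eye 0.6 [388.3 310.4] 384 389 293 329 top/bottom col 386.6969696969697 385.0869565217391
infuser_eye 0.6 [344.7 264.2] 340 350 232 284 top/bottom col 345.65714285714284 344.8354430379747
scoops_eye 0.92 [276.9 224. ] 268 283 194 238 top/bottom col 275.5 275.5402298850575
mug_mouth 0.89 [382.8 335.7] 356 406 309 368 top/bottom col 378.9338521400778 383.69142857142856
cup 0.89 [353.3 308.8] 334 374 292 333 top/bottom col 352.6063829787234 350.72131147540983
jam 0.79 [322.7 283.9] 311 338 261 307 top/bottom col 324.6768292682927 323.62820512820514
upright eye/stem bottom px [[385.8 299.7]
 [381.9 356.5]
 [385.4 319.4]]
```

The infuser stands upright in the mug (head column 386.7, upright expected 385.8). The scoops are still on the hook and the mug, cup and jam haven't shifted, so I'm handing in.

```bash
python3 -c "
from cell import env
print(env.job_done())"
```

```text
the job is handed in; nothing more can be done
None
```

I handed the job in at about 35 s: the scoops hang on the left hook and the infuser stands upright in the striped mug. The mug, cup and jam jar showed no shift in the last picture. No verdict came back.

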